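# Set the rivet of a key fob in the hand press

## Task

Take the key fob whose rivet cap still stands proud out of the wooden rack and stand it in the nest of the hand press, with the rivet between the jaws. Then squeeze the press's two handles together, no harder than it takes, until the rivet gives and its cap clicks home, and let the handles spring open again, leaving the finished fob standing in the nest. Do not disturb the other fobs or anything else on the bench.

Things in the scene. Friction and masses are not known exactly. Their poses are not given: they have to be found in the camera images.
- fob_center (a point): centre (half-way up) of the key fob to work on, the one whose rivet is not set: a wooden blade 40 mm wide (its x), 10 mm thick (y), 95 mm high (z), about 60 g, upright in one of the rack's slots. 45 mm above its foot a steel rivet: on face -y a fixed head 16 mm across, 2.5 mm proud, on face +y the loose cap. Grip its two faces near the top; the upper 35 mm is clear of the rivet.
- cap_face (a point): centre of the outer face of the unset rivet's cap, a steel disc 16 mm across standing 7.5 mm proud of the fob's +y face; set, it stands 2.5 mm proud
- rivet_cap (a joint): how far the cap has been pushed towards the fob, m: 0 = standing 7.5 mm proud, 0.005 = home. Its resistance rises to a peak of about 44 N after a third of the travel, then gives: the cap pulls itself home with a click and stays there.
- press: hand press fixed to the bench. Origin on the bench under the middle of its nest; x points from the handle ends through the nest to the hinge post at x 70 mm (80 mm high), z up. The two handles run from the post past the nest on either side towards -x and end at x -112 mm. Seated, the fob stands with its width along x, either face to either side, its centre at z 57.5 mm.
- nest (a point): centre of the nest's mouth, 40 mm above the bench: a steel slot for the fob's foot, 30 mm deep, inside 45 mm long (press x) and 16 mm wide (press y), so the fob has 2.5 mm play at each end and 3 mm at each face; it shifts sideways in it as the jaws close. Above it, at z 43 to 67 mm, two round-nosed jaws on the handles, 33 mm apart when open, meet the rivet.
- handle_left_grip (a point): middle (z 55 mm) of the rubber grip of the handle on the press's +y side, a bar 9 mm thick and 22 mm high, 150 mm from the hinge (the jaw is 70 mm from it). Take both handles from above, one finger outside each. Open, they measure 68 mm over the outsides at this point; closed on a set rivet about 27 mm.
- handle_right_grip (a point): the same point on the handle on the -y side; the two handles are geared together and always close equally
- handle_left (a joint): angle of the left handle, rad: 0 = open, grows as it closes. The jaws meet an unset rivet at about 0.09, the cap is home at 0.13 to 0.15; end stop 0.17. A weak spring (1 to 3 N at the grips) opens the handles when let go. At the grips the rivet gives at some 13 to 19 N per finger; more than 28 N on a handle bends it.
- handle_right (a joint): angle of the right handle, the same as the left one's
- rack: wooden rack for three fobs in a row along its x, 196 x 46 mm, 30 mm high; origin on the bench under its centre; slots 60 mm apart, 22 mm deep, floor 8 mm above the bench, each fob's width along the rack's x; fixed
- fob_set_center (a point): centre of another fob of the same size in the rack, its rivet already set (cap 2.5 mm proud); leave it alone
- fob_bare_center (a point): centre of a third such fob in the rack, with a bare hole and no rivet; leave it alone
- cone: bystander: dark iron cone weight, 68 mm across, 92 mm high; origin under its centre
- tape: bystander: black roll of tape lying flat, 84 mm across, 22 mm high; origin under its centre
- jar: bystander: small jar with a steel lid, 64 mm across, 75 mm high; origin under its centre
- mallet: bystander: wooden mallet lying flat
- driver: bystander: screwdriver with a wooden handle, lying flat
- cup: bystander: white cup, 72 mm across, 80 mm high; origin under its centre
Things that resemble listed ones, but are neither listed nor needed, are in the scene too. What is shaped like the part that bears fob_center but orange or turquoise is not meant.

How it is judged (in metres and radians):
On the way, in this order (a step that is already met when the one before it is completed fails the run):
1. the fob stands in the press's nest with its rivet not yet set (x of fob_center in the frame of press between -0.006 and 0.006 m and y of fob_center in the frame of press between -0.011 and 0.011 m and z of fob_center in the frame of press between 0.052 and 0.0625 m and angle between fob_center's own z axis and vertical below 0.25 rad and value of joint rivet_cap below 0.0015 m), for 0.2 s.
2. with the fob in the nest and the handles closed on it, the rivet's cap has clicked home (x of fob_center in the frame of press between -0.006 and 0.006 m and y of fob_center in the frame of press between -0.011 and 0.011 m and z of fob_center in the frame of press between 0.052 and 0.0625 m and angle between fob_center's own z axis and vertical below 0.25 rad and value of joint rivet_cap above 0.0042 m and value of joint handle_left above 0.09 rad), for 0.1 s.
At the end, for the whole second after the job is handed in: The fob stands in the nest (its centre within 6 mm along and 11 mm across of the nest's middle, within 5 mm of the seated height, tilted less than 0.25 rad), the rivet's cap is home (pushed in more than 4.2 of its 5 mm), and the handles have sprung open again (less than 0.03 rad) (x of fob_center in the frame of press between -0.006 and 0.006 m and y of fob_center in the frame of press between -0.011 and 0.011 m and z of fob_center in the frame of press between 0.052 and 0.0625 m and angle between fob_center's own z axis and vertical below 0.25 rad and value of joint rivet_cap above 0.0042 m and value of joint handle_left below 0.03 rad); the robot touches nothing.
It fails at once if a handle of the press is squeezed or pushed with more than 28 N (contact force between the fingers and handle_left above 28 N or contact force between the fingers and handle_right above 28 N).
It fails at once if one of the other fobs is moved more than 20 mm (distance of any of fob_set_center, fob_bare_center from where it was at the start of the episode above 0.02 m).
It fails at once if something else on the bench is moved more than 30 mm (distance of any of cone, tape, jar, mallet, driver, cup from where it was at the start of the episode above 0.03 m).
It also fails if it takes over 54 s, if anything falls off the work surface, if the arm or the gripper's body presses on something with over 40 N, if the wrist force passes 120 N, or if a joint passes its speed limit or range.

## Robot

A 7-joint arm with a two-finger parallel gripper is mounted at the origin on the work surface. World frame = base frame: x ahead of the robot, y to its left, z up, the work surface at z = 0. Lengths are in mm, angles in degrees, forces in N, time in s.
With the tool pointing down it reaches from about 400 to 850 mm from the base axis. Payload 4.4 kg.
Tool frame: the origin (TCP) lies on the centre line of the jaws, within the pads' length; the fingertips stand 11 mm ahead of it and the grasp point (between the pads) lies 8 mm behind it (manip.nose_length is the distance from the TCP to the fingertips, in mm); z points along the fingers, y is the direction in which the jaws open and shut (so a half turn about z gives the same grasp; the last joint's range is limited). The gripper opens to 94 mm and grips with 3 to 60 N. Pads are 16 mm wide; open, the fingers measure 119 mm over their backs; the gripper's body (75 mm by 177 mm) begins 78 mm behind the grasp point.
Start: joints at [72.777, 36.005, 2.206, 86.941, -1.547, 57.084, -1.146], TCP at [151.249, -632.172, 216.478] pointing down, gripper open.
Joint ranges: [-175.42, 175.42], [-21.48, 121.26], [-71.46, 75.88], [10.55, 141.38], [-63.04, 243.04], [13.31, 113.54], [-168.57, 168.57]. Speed limits (degrees/s): [147.25, 147.25, 180, 180, 180, 180, 180].

## Interface

Orientations are given as [roll, pitch, yaw] about the fixed x, y, z axes, in that order (R = Rz(yaw) Ry(pitch) Rx(roll)).
In Python, from station import manip, imaging gives the robot as it stands.
- The arm moves only by the tool send_rows, never from a script. Its argument "rows" is a list that holds one entry, the list of rows, each a list of 7 numbers: the closure, from 0 (fully open) to 1 (shut), then the shift along the world's x, y, z in cm, then the turn, a rotation vector about the world's x, y, z in rad. In form: [[[fingers, x, y, z, wx, wy, wz], ...]]. A call has exactly 5 rows; each row is the pose to reach, as a shift and turn from the pose commanded when the call began; what a row does not reach only later rows make up. A row lasts 1/12 s, in which the tool goes at most 41.7 mm and 7.16 degrees, less where a joint would pass 70% of its speed; a pose out of reach is approached as far as the arm can. A call with a gripper value outside its range is refused whole. The fingers move at their own pace and stop on an object; "newtons" is the grip in N (left out, the last holds). Time passes only in rows, so rows that repeat a pose let the fingers close, or fill a call up. It gives the time, the measured TCP pose, the force and the opening at its end, in the units of the state.
- manip.sense(): the state, without advancing time (a new reading comes with each control period).
- imaging.camera(name): name is "scene" or "top"; returns (picture, depth): 400x640x3 uint8, red, green, blue; 400x640 float32, mm along the optical axis (not along the pixel's ray), 0 where there is no reading.
- imaging.calibration(name): a dict with "mtx" (3x3 intrinsics, pixels), "k1" (the pictures are not rectified: a ray, as slopes to the right and down, at radius r is drawn at 1 + k1 r^2 times it, then the intrinsics apply), "eye" and "orientation" of the camera in the world. Camera axes: x right, y up, looking along -z (the intrinsics and any distortion apply to the point x, -y, -z); pixel columns grow to the right and rows downward; lengths in mm; the calibration is good to about 2 mm. A picture is of the moment at which its call begins. calibration takes no time and is no camera call.
- manip.hand_in(): hands the job in, once; it reports no verdict.
The state is a dict: "t": time; "joint_pos": joint angles; "qvel": joint speeds; "tau": joint torques, N m; "tool_pos": TCP position; "tcp_rot": TCP orientation; "force": force on the tool from outside, world axes, zero at the start; "ft_torque": the same for the moment, N m; "gripper_width": finger opening in mm.
Only numpy, scipy, OpenCV 4.12 (cv2) and the standard library are available. Lean on these libraries where they do the work, as an engineer would, in place of code of your own. Each camera call takes 0.05 s, during which the arm holds its last target.

## Working session

There is one attempt and no reset: what is moved stays moved. The work goes in short steps, Python scripts to look and compute and a tool call to move; the robot and the scene stay as the last step left them, time stands still between calls to the robot, and variables do not carry over. Pictures are saved under pics/ and viewed, and the job is handed in when it is done.

Besides the shell and the picture viewer there is one more tool, called after "Emit:" as name(argument=value, ...) on one line, values as JSON. send_rows: Moves the arm, as the interface text tells. Its arguments: {"type":"object","properties":{"rows":{"type":"array"},"newtons":{"type":"number"}},"required":["rows"]}

```bash
mkdir -p pics; ls
python3 - <<'E'
from station import manip, imaging
import cv2, numpy as np
s=manip.sense(); print(s)
for n in ("scene","top"):
    im,d=imaging.camera(n); np.savez(f"pics/{n}0.npz",im=im,d=d)
    cv2.imwrite(f"pics/{n}0.png",im[:,:,::-1])
    print(n,imaging.calibration(n))
E
```

```text
pics
{'t': 0.0, 'joint_pos': array([72.77916537, 36.05686118,  2.20274817, 86.99552387, -1.54458377,
       57.08420304, -1.14571715]), 'qvel': array([-0.02696262,  0.00692392, -0.10060081, -0.04048249, -0.02933475,
       -0.04263422, -0.11045326]), 'tau': array([-8.43975577e-04, -5.49744380e+01,  1.14306003e+00, -1.86637652e+01,
       -5.23146708e-02,  2.36023829e-02,  1.33901776e-04]), 'tool_pos': array([ 151.0598004 , -631.53824008,  215.58008398]), 'tcp_rot': array([-1.79893144e+02,  3.42251052e-03,  1.34521430e+01]), 'force': array([ 0.12347449, -0.07090429, -0.12689763]), 'ft_torque': array([-0.03080408, -0.02041951,  0.04745871]), 'gripper_width': 94.11968818490865}
scene {'mtx': array([[446.44238301,   0.        , 316.39105581],
       [  0.        , 446.44238301, 186.66404479],
       [  0.        ,   0.        ,   1.        ]]), 'k1': -0.12895419976900993, 'eye': array([1183.88372577, -746.65522668,  651.70735288]), 'orientation': array([58.29010379,  0.76051646, 37.74444966])}
top {'mtx': array([[372.44758588,   0.        , 316.17935112],
       [  0.        , 372.44758588, 191.82730034],
       [  0.        ,   0.        ,   1.        ]]), 'k1': -0.0866473119599531, 'eye': array([512.61660306,  11.06718598, 949.54254848]), 'orientation': array([  4.07408592,  -0.24674555, -90.86611366])}
```

View pics/scene0.png

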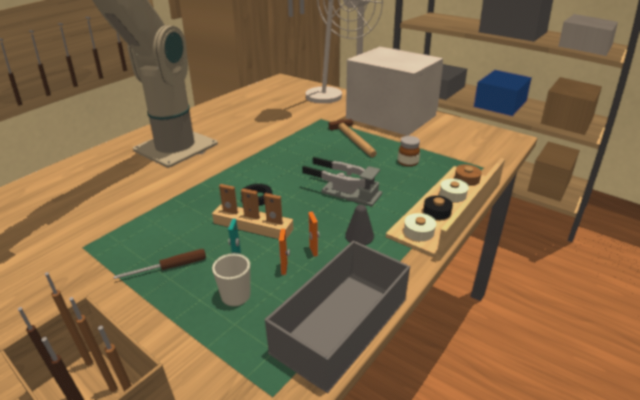

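View pics/top0.png

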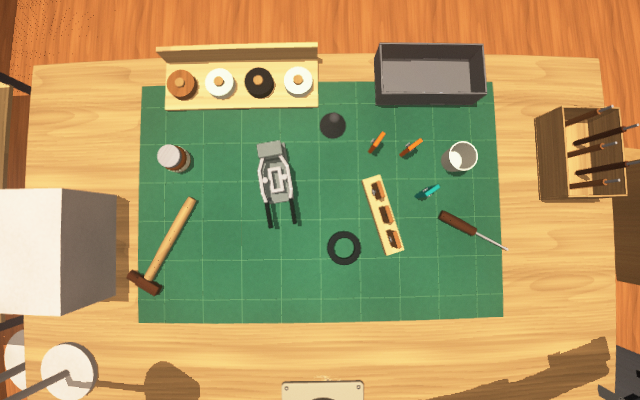

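```bash
cat > h.py <<'E'
import numpy as np, cv2
from scipy.spatial.transform import Rotation as R
from station import imaging
class Cam:
    def __init__(s,n):
        c=imaging.calibration(n); s.K=c['mtx']; s.k=c['k1']; s.eye=c['eye']; s.R=R.from_euler('xyz',c['orientation'],degrees=True).as_matrix()
    def und(s,uv):
        uv=np.atleast_2d(np.float64(uv))
        return cv2.undistortPoints(uv.reshape(-1,1,2),s.K,np.array([s.k,0,0,0,0.]),None,None).reshape(-1,2) if 0 else s._und(uv)
    def _und(s,uv):
        d=(uv-s.K[:2,2])/np.diag(s.K)[:2]; x=d.copy()
        for _ in range(30): x=d/(1+s.k*(x**2).sum(1,keepdims=True))
        return x
    def ray(s,uv):
        x=s.und(uv); return np.c_[x[:,0],-x[:,1],-np.ones(len(x))]@s.R.T
    def plane(s,uv,z):
        r=s.ray(uv); return s.eye+r*((z-s.eye[2])/r[:,2])[:,None]
    def depth(s,uv,d):
        return s.eye+s.ray(uv)*np.reshape(d,(-1,1))
    def proj(s,P):
        p=(np.atleast_2d(P)-s.eye)@s.R; x=np.c_[p[:,0],-p[:,1]]/(-p[:,2:]); x=x*(1+s.k*(x**2).sum(1,keepdims=True))
        return x*np.diag(s.K)[:2]+s.K[:2,2]
def crop(n,src,x0,y0,w,h,f,out):
    im=np.load(src)['im'][y0:y0+h,x0:x0+w]
    cv2.imwrite(out,cv2.resize(im[:,:,::-1],None,fx=f,fy=f,interpolation=cv2.INTER_CUBIC))
E
python3 - <<'E'
from h import *
crop(0,'pics/scene0.npz',205,175,100,70,8,'pics/s_rack.png')
crop(0,'pics/scene0.npz',295,145,100,70,8,'pics/s_press.png')
crop(0,'pics/top0.npz',350,165,70,95,6,'pics/t_rack.png')
crop(0,'pics/top0.npz',240,130,75,100,6,'pics/t_press.png')
E
```

```text
(no output)
```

View pics/s_rack.png

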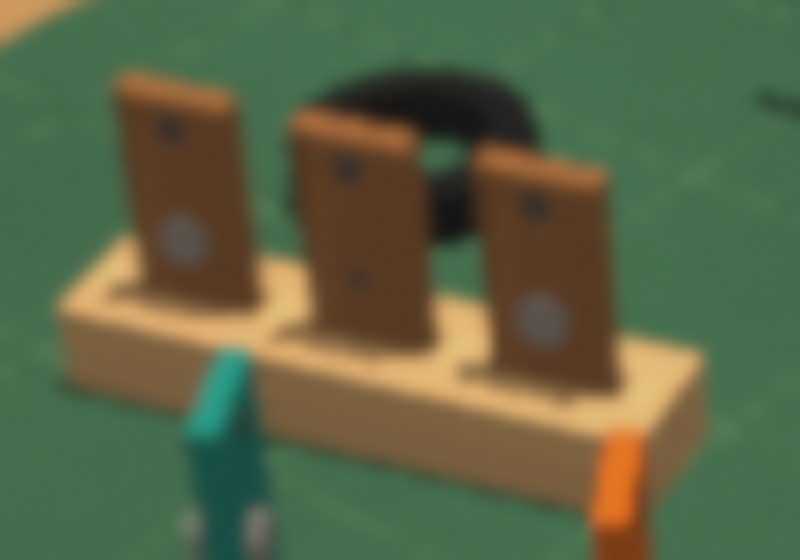

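View pics/t_rack.png

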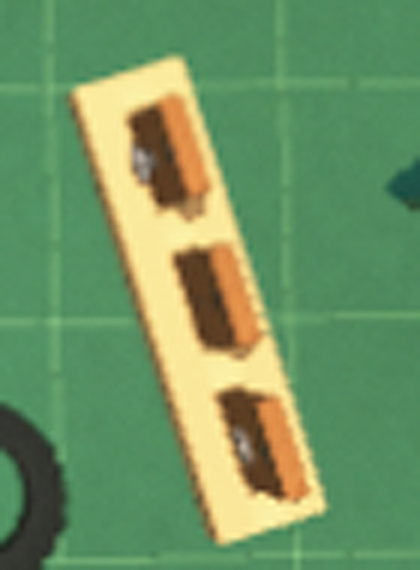

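View pics/s_press.png

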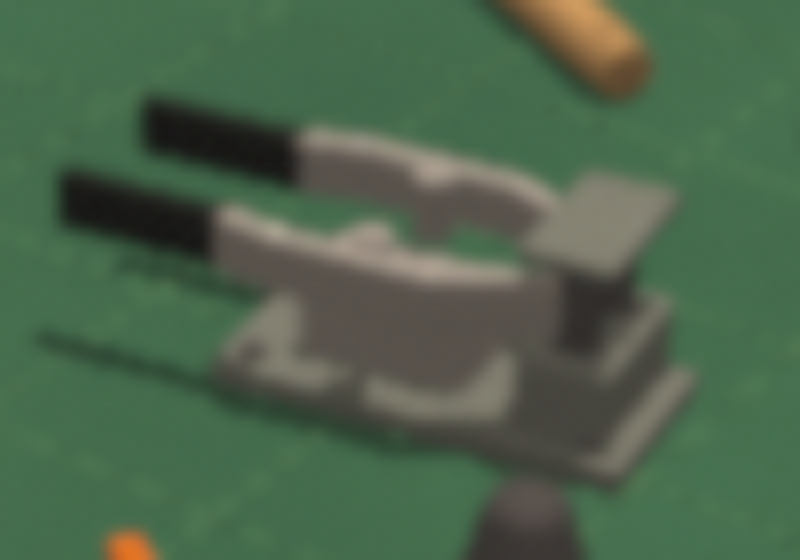

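View pics/t_press.png

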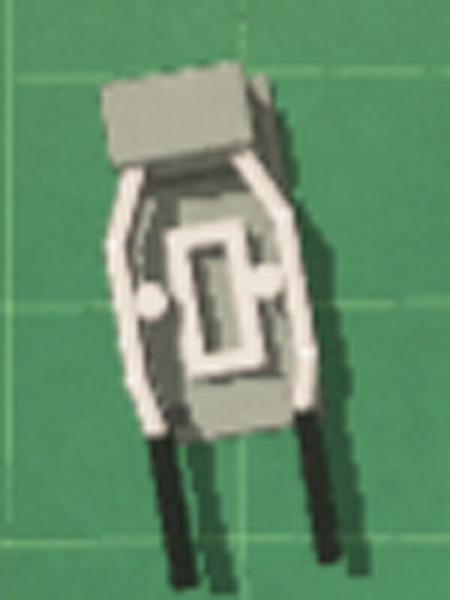

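Run:
```python
from h import *
T=Cam('top');S=Cam('scene')
t=np.load('pics/top0.npz');s=np.load('pics/scene0.npz')
im=t['im'];hsv=cv2.cvtColor(im,cv2.COLOR_RGB2HSV)
print(S.proj([[512,0,0]]),T.proj([[512,0,0]]))
# colors
for p in [(165+130//6,350+188//6),(165+300//6,350+240//6),(165+150//6,350+95//6)]: print(im[p],hsv[p])
# fob tops: orange bright
m=((hsv[...,0]<16)&(hsv[...,1]>120)&(hsv[...,2]>150)).astype(np.uint8); mm=np.zeros_like(m); mm[165:260,350:410]=m[165:260,350:410]
n,l,st,c=cv2.connectedComponentsWithStats(mm)
for i in range(1,n):
    if st[i,4]<30: continue
    P=np.argwhere(l==i)[:,::-1]; r=cv2.minAreaRect(cv2.findContours((l==i).astype(np.uint8),0,2)[0][0])
    d=t['d'][l==i]; W=T.depth(P,d)
    C=T.plane(c[i],103)[0]
    W2=T.plane(P,103)[:,:2]; u,sv,v=np.linalg.svd(W2-W2.mean(0),full_matrices=False)
    print(c[i],st[i],C.round(1),'z from depth',np.median(W[:,2]).round(1),'yaw',np.degrees(np.arctan2(v[0,1],v[0,0])),'len',(sv/np.sqrt(len(W2))*np.sqrt(12)).round(1))
# rack
m=((hsv[...,0]>14)&(hsv[...,0]<30)&(hsv[...,2]>170)&(hsv[...,1]>50)).astype(np.uint8);mm=np.zeros_like(m); mm[165:260,355:410]=m[165:260,355:410]
P=np.argwhere(mm)[:,::-1]; hull=cv2.convexHull(P.astype(np.int32)).reshape(-1,2)
W=T.plane(hull,30)[:,:2].astype(np.float32); r=cv2.minAreaRect(W); print('rack',r)
# disc depth vs face in scene
sd=s['d']
for name,(dx,dy) in dict(left=(183,240),right=(540,320)).items():
    u0,v0=205+dx/8,175+dy/8
    pts=[(int(round(u0))+i,int(round(v0))+j) for i in (-1,0,1) for j in (-1,0,1)]
    print(name,S.depth(pts,[sd[v,u] for u,v in pts]).mean(0))
```

```text
[[291.90777124 197.37773028]] [[318.92518872 218.52044289]]
[226 151  79] [ 15 166 226]
[225 144  75] [ 14 170 225]
[189 152  94] [ 18 128 189]
[380.2        189.12307692] [376 181   9  17  65] [ 576.9 -140.   103. ] z from depth 104.1 yaw -163.18278770944156 len [39.1  8.7]
[388.44615385 213.87692308] [385 206   8  17  65] [ 520.  -157.4  103. ] z from depth 103.9 yaw -163.0375848633224 len [38.9  8.5]
[396.50769231 239.16923077] [393 231   8  17  65] [ 462.3 -174.4  103. ] z from depth 104.2 yaw -163.85795035316335 len [39.1  8.5]
rack ((519.8161010742188, -157.84901428222656), (196.56683349609375, 48.47917175292969), 16.72819709777832)
left [ 464.31320529 -178.99098735   53.03174636]
right [ 578.20042193 -145.68663762   53.07333679]
```

Run:
```python
from h import *
T=Cam('top')
t=np.load('pics/top0.npz');im=t['im'];d=t['d']
a=np.radians(16.7);ax=np.array([np.cos(a),np.sin(a)]);n=np.array([-np.sin(a),np.cos(a)])
for C,(x0,x1,y0,y1) in (((576.9,-140.),(369,384,180,203)),((520,-157.4),(377,394,204,226)),((462.3,-174.4),(384,402,228,251))):
    v,u=np.mgrid[y0:y1,x0:x1]; P=np.c_[u.ravel(),v.ravel()]
    W=T.depth(P,d[v,u].ravel()); q=W[:,:2]-C
    k=(W[:,2]>40)&(W[:,2]<98)&(abs(q@ax)<26)
    o=np.argsort(W[k,2])
    print(C); 
    for p,w,qq in zip(P[k][o],W[k][o],q[k][o]): 
        print(p,im[p[1],p[0]],'along %.1f n %.1f z %.1f'%(qq@ax,qq@n,w[2])) if w[2]<66 else None
```

```text
(576.9, -140.0)
[374 189] [82 61 41] along 6.2 n 2.8 z 42.8
[377 198] [91 61 35] along -17.0 n 2.7 z 43.0
[373 186] [90 59 33] along 13.9 n 3.1 z 44.2
[376 195] [90 61 33] along -9.3 n 3.2 z 45.2
[376 194] [91 62 35] along -7.0 n 2.5 z 45.7
[377 197] [93 63 36] along -14.7 n 2.6 z 46.4
[374 188] [90 61 35] along 8.3 n 2.9 z 47.6
[373 185] [91 61 36] along 16.0 n 3.0 z 47.9
[372 191] [162 148 131] along 2.8 n 10.0 z 48.5
[376 193] [91 63 39] along -4.8 n 2.7 z 51.1
[373 183] [156 120  72] along 20.5 n 2.2 z 51.7
[374 187] [91 61 36] along 10.5 n 2.9 z 51.8
[377 196] [91 61 34] along -12.4 n 2.8 z 51.8
[373 194] [149 136 117] along -4.9 n 10.7 z 52.9
[375 189] [90 62 38] along 5.2 n 2.3 z 52.9
[372 190] [156 144 131] along 5.0 n 10.2 z 53.7
[373 193] [143 133 121] along -2.6 n 10.2 z 53.9
[374 186] [91 61 35] along 12.8 n 2.6 z 54.2
[373 184] [102  70  41] along 18.1 n 3.6 z 55.1
[378 198] [99 68 41] along -17.8 n 2.7 z 55.7
[377 195] [93 61 37] along -10.2 n 2.9 z 56.7
[375 191] [106  93  80] along 0.4 n 4.6 z 57.4
[373 189] [100  79  57] along 6.5 n 7.9 z 58.3
[374 191] [136 127 117]
[... 3122 characters left out ...]
.2
[388 232] [91 61 36] along 17.2 n 5.6 z 58.3
[388 231] [92 62 35] along 19.5 n 4.9 z 58.6
[390 230] [111  80  45] along 20.3 n -0.4 z 58.7
[391 240] [151 131 112] along -3.1 n 4.8 z 59.1
[392 243] [91 61 35] along -10.6 n 4.8 z 59.3
[389 234] [94 63 37] along 12.1 n 5.1 z 60.0
[391 241] [131 112  94] along -5.2 n 5.7 z 60.1
[389 238] [92 81 69] along 3.1 n 8.1 z 60.3
[390 239] [189 176 161] along 0.1 n 6.6 z 60.8
[390 238] [156 140 124] along 2.4 n 5.9 z 61.1
[390 237] [136 117  98] along 4.7 n 5.2 z 61.3
[389 237] [128 116 102] along 5.5 n 7.6 z 61.8
[390 240] [141 131 116] along -1.8 n 7.8 z 63.4
[389 233] [89 60 32] along 14.7 n 5.1 z 64.3
[390 236] [103  81  60] along 7.3 n 5.1 z 64.4
```

Run:
```python
from h import *
T=Cam('top')
t=np.load('pics/top0.npz');im=t['im'];d=t['d']
a=np.radians(16.7);ax=np.array([np.cos(a),np.sin(a)]);n=np.array([-np.sin(a),np.cos(a)])
v,u=np.mgrid[180:203,369:388]; P=np.c_[u.ravel(),v.ravel()]
W=T.depth(P,d[v,u].ravel()); q=W[:,:2]-[576.9,-140]
k=(abs(q@ax)<15)
for lo in range(35,115,5):
    kk=k&(W[:,2]>=lo)&(W[:,2]<lo+5); qq=(q@n)[kk]
    if kk.sum(): print(lo,kk.sum(),np.percentile(qq,[0,25,50,75,100]).round(1))
# press
v,u=np.mgrid[135:235,240:315]; P=np.c_[u.ravel(),v.ravel()]
W=T.depth(P,d[v,u].ravel())
c=im[v,u].reshape(-1,3).astype(int)
print(np.histogram(W[:,2],bins=range(-5,100,5)))
def fit(k,z,name):
    # reproject at known height
    Q=T.plane(P[k],z)[:,:2].astype(np.float32); r=cv2.minAreaRect(cv2.convexHull(Q)); print(name,k.sum(),'z med',np.median(W[k,2]).round(1),r); return Q
post=(W[:,2]>74)&(W[:,2]<86); fit(post,80,'post')
ring=(abs(W[:,2]-40)<4)&(c.min(1)>140); 
m=np.zeros(v.shape,np.uint8); m.ravel()[ring]=255; cv2.imwrite('pics/ring.png',cv2.resize(m,None,fx=6,fy=6,interpolation=0))
Q=fit(ring,40,'ring')
blk=(c.max(1)<70)&(W[:,2]>50)&(W[:,2]<75)
m2=np.zeros(v.shape,np.uint8); m2.ravel()[blk]=1
nn,l,st,cc=cv2.connectedComponentsWithStats(m2)
for i in range(1,nn):
    if st[i,4]<15: continue
    k=(l.ravel()==i); Qb=fit(k,66,'grip')
    ctr=Qb.mean(0); uu,s,vv=np.linalg.svd(Qb-ctr,full_matrices=False); dr=vv[0]*np.sign(vv[0,0]); pr=(Qb-ctr)@dr
    print('ctr',ctr,'yaw',np.degrees(np.arctan2(dr[1],dr[0])),'ends',ctr+dr*pr.min(),ctr+dr*pr.max(), pr.min(),pr.max())
hi=(W[:,2]>60)&(W[:,2]<73); m=np.zeros(v.shape,np.uint8); m.ravel()[hi]=255; cv2.imwrite('pics/hi.png',cv2.resize(m,None,fx=6,fy=6,interpolation=0))
fit(hi,66.5,'handles')
```

```text
35 4 [2.4 2.6 2.8 4.6 9.4]
40 2 [2.8 2.9 3.  3.1 3.1]
45 5 [ 2.5  2.6  2.9  3.2 10. ]
50 8 [ 2.3  2.7  2.9 10.2 10.7]
55 11 [ 2.7  3.2  4.6  6.8 10.3]
60 10 [ 2.8  3.2  8.9  9.9 10.5]
65 5 [2.9 2.9 3.  3.  3. ]
70 4 [2.6 2.8 3.  3.2 3.9]
75 5 [2.5 2.9 2.9 3.  3.5]
80 6 [2.7 2.8 2.9 3.1 3.3]
85 5 [2.8 3.  3.  3.  3.1]
90 6 [2.7 2.9 3.  3.  3. ]
95 5 [2.5 2.8 3.  3.2 3.4]
100 33 [-6.  -2.9 -0.6  1.6  3.6]
105 17 [-4.8 -2.2 -1.4  0.8  2.4]
(array([ 634, 4549,  371,  519,   23,   21,   17,   14,   62,  209,   21,
         23,   28,   90,  518,   18,   98,  249,    3,    0]), array([-5,  0,  5, 10, 15, 20, 25, 30, 35, 40, 45, 50, 55, 60, 65, 70, 75,
       80, 85, 90, 95]))
post 350 z med 81.2 ((679.5394897460938, 116.09791564941406), (34.349769592285156, 58.03907012939453), 8.618474006652832)
ring 196 z med 41.3 ((610.4727172851562, 105.63236999511719), (61.43281936645508, 31.849451065063477), 8.472427368164062)
grip 98 z med 67.2 ((531.1328735351562, 62.389564514160156), (58.47101974487305, 9.361722946166992), 8.847953796386719)
ctr [531.2797    62.661762] yaw 8.662946 ends [502.195     58.230423] [559.98376  67.0351 ] -29.420374 29.0353
grip 98 z med 66.4 ((523.827392578125, 120.64337158203125), (62.366329193115234, 8.986638069152832), 9.070958137512207)
ctr [522.86176 120.33551] yaw 9.388211 ends [493.06607  115.409164] [554.59174  125.581665] -30.200182 32.160725
handles 626 z med 67.1 ((581.278564453125, 100.43627166748047), (169.47854614257812, 77.28838348388672), 9.046453475952148)
```

View pics/ring.png

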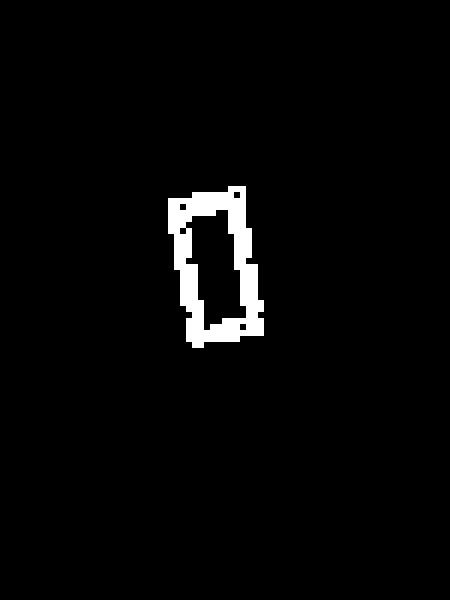

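View pics/hi.png

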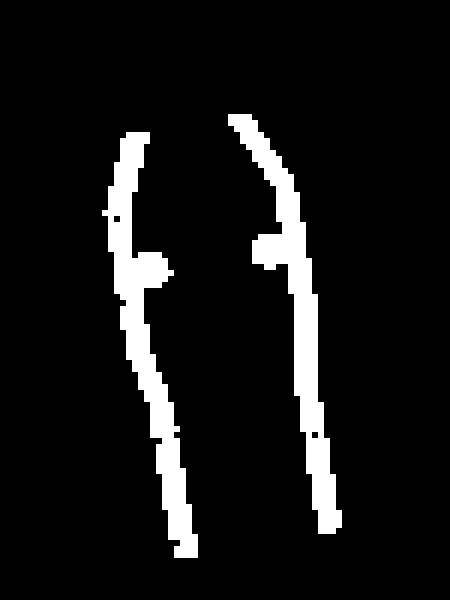

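Emit:
send_rows(rows=[[[0, 2.1, 2.5, 0, 0, 0, 0.02], [0, 4.2, 5, 0, 0, 0, 0.04], [0, 6.3, 7.5, 0, 0, 0, 0.057], [0, 8.5, 10, 0, 0, 0, 0.057], [0, 10.6, 12.3, 0, 0, 0, 0.057]]])

```text
t: 0.52
tool_pos: [258.0, -507.3, 216.1]
tcp_rot: [-179.9, -0.0, 16.7]
force: [-0.2, 0.0, -0.2]
gripper_width: 94.4
```

Emit:
send_rows(rows=[[[0, 2.1, 2.5, 0, 0, 0, 0], [0, 4.2, 5, 0, 0, 0, 0], [0, 6.3, 7.5, 0, 0, 0, 0], [0, 8.5, 10, 0, 0, 0, 0], [0, 10.6, 12.3, 0, 0, 0, 0]]])

```text
t: 0.93
tool_pos: [364.1, -384.3, 216.2]
tcp_rot: [-180.0, 0.0, 16.7]
force: [0.5, -0.9, 0.2]
gripper_width: 94.1
```

Emit:
send_rows(rows=[[[0, 2.1, 2.5, 0, 0, 0, 0], [0, 4.2, 5, 0, 0, 0, 0], [0, 6.3, 7.5, 0, 0, 0, 0], [0, 8.5, 10, 0, 0, 0, 0], [0, 10.6, 12.3, 0, 0, 0, 0]]])

```text
t: 1.35
tool_pos: [470.0, -261.3, 216.3]
tcp_rot: [-180.0, 0.0, 16.7]
force: [0.3, -0.6, -0.2]
gripper_width: 93.8
```

Emit:
send_rows(rows=[[[0, 2.1, 2.5, 0, 0, 0, 0], [0, 4.2, 5, 0, 0, 0, 0], [0, 6.3, 7.5, 0, 0, 0, 0], [0, 8.5, 10, 0, 0, 0, 0], [0, 10.6, 12.1, 0, 0, 0, 0]]])

```text
t: 1.77
tool_pos: [576.0, -139.7, 216.2]
tcp_rot: [-179.9, 0.0, 16.8]
force: [-0.3, 0.2, -0.0]
gripper_width: 94.1
```

Emit:
send_rows(rows=[[[0, 0, 0, 0, 0, 0, 0], [0, 0, 0, 0, 0, 0, 0], [0, 0, 0, 0, 0, 0, 0], [0, 0, 0, 0, 0, 0, 0], [0, 0, 0, 0, 0, 0, 0]]])

```text
t: 2.18
tool_pos: [574.2, -143.8, 216.5]
tcp_rot: [180.0, 0.0, 16.6]
force: [-0.6, -0.6, -0.4]
gripper_width: 93.7
```

Run:
```python
from station import manip, imaging
import cv2, numpy as np
for i in range(4): 
    im,d=imaging.camera("top"); print(manip.sense()['tool_pos'])
np.savez("pics/t1.npz",im=im,d=d)
from h import crop; crop(0,'pics/t1.npz',330,150,110,110,5,'pics/t1.png')
```

```text
[ 574.43634578 -143.61644555  216.55955316]
[ 574.64104065 -143.37601558  216.6298175 ]
[ 574.78545107 -143.10457609  216.61002216]
[ 574.9145109  -142.8928722   216.65610503]
```

View pics/t1.png

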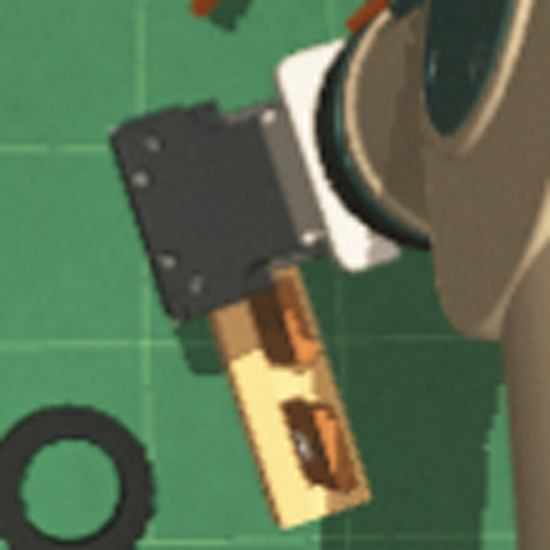

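The hand is over the far fob (crop about (210,200)); the other two fobs remain visible below it. Descending.

Emit:
send_rows(rows=[[[0, 0.22, 0.06, -2, 0, 0, 0], [0, 0.22, 0.06, -4, 0, 0, 0], [0, 0.22, 0.06, -6, 0, 0, 0], [0, 0.22, 0.06, -8, 0, 0, 0], [0, 0.22, 0.06, -10, 0, 0, 0]]])

```text
t: 2.8
tool_pos: [577.4, -141.8, 115.8]
tcp_rot: [180.0, -0.0, 16.7]
force: [-0.7, -0.2, 0.0]
gripper_width: 94.1
```

Emit:
send_rows(rows=[[[0, 0, 0, -1, 0, 0, 0], [0, 0, 0, -2, 0, 0, 0], [0, 0, 0, -3, 0, 0, 0], [0, 0, 0, -3.1, 0, 0, 0], [0, 0, 0, -3.1, 0, 0, 0]]])

```text
t: 3.22
tool_pos: [577.5, -141.6, 85.4]
tcp_rot: [-180.0, 0.0, 16.7]
force: [0.1, 0.2, 0.2]
gripper_width: 94.1
```

Emit:
send_rows(rows=[[[0, 0, 0, 0, 0, 0, 0], [0, 0, 0, 0, 0, 0, 0], [0, 0, 0, 0, 0, 0, 0], [0, 0, 0, 0, 0, 0, 0], [0, 0, 0, 0, 0, 0, 0]]])

```text
t: 3.63
tool_pos: [577.7, -141.6, 85.9]
tcp_rot: [180.0, -0.0, 16.7]
force: [-1.0, 0.1, 1.0]
gripper_width: 93.9
```

Run:
```python
from station import manip, imaging
import cv2, numpy as np
im,d=imaging.camera("scene"); print(manip.sense()['tool_pos'])
np.savez("pics/s2.npz",im=im,d=d)
from h import crop; crop(0,'pics/s2.npz',190,120,140,110,5,'pics/s2.png')
```

```text
[ 577.62000716 -141.55579943   85.79610397]
```

View pics/s2.png

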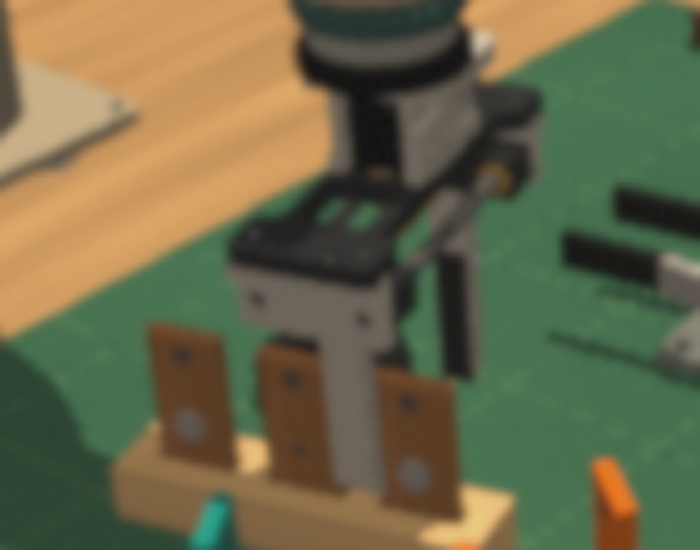

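Emit:
send_rows(newtons=20, rows=[[[1, 0, 0, 0, 0, 0, 0], [1, 0, 0, 0, 0, 0, 0], [1, 0, 0, 0, 0, 0, 0], [1, 0, 0, 0, 0, 0, 0], [1, 0, 0, 0, 0, 0, 0]]])

```text
t: 4.1
tool_pos: [577.4, -141.6, 85.4]
tcp_rot: [180.0, 0.0, 16.7]
force: [-1.0, 0.7, 0.7]
gripper_width: 64.4
```

Emit:
send_rows(rows=[[[1, 0, 0, 0, 0, 0, 0], [1, 0, 0, 0, 0, 0, 0], [1, 0, 0, 0, 0, 0, 0], [1, 0, 0, 0, 0, 0, 0], [1, 0, 0, 0, 0, 0, 0]]])

```text
t: 4.52
tool_pos: [577.4, -141.6, 85.5]
tcp_rot: [-180.0, -0.0, 16.7]
force: [0.2, 0.1, -0.3]
gripper_width: 30.7
```

Emit:
send_rows(rows=[[[1, 0, 0, 0, 0, 0, 0], [1, 0, 0, 0, 0, 0, 0], [1, 0, 0, 0, 0, 0, 0], [1, 0, 0, 0, 0, 0, 0], [1, 0, 0, 0, 0, 0, 0]]])

```text
t: 4.93
tool_pos: [577.3, -141.1, 85.4]
tcp_rot: [-180.0, 0.0, 16.7]
force: [-0.4, 1.1, -0.9]
gripper_width: 9.6
```

Emit:
send_rows(rows=[[[1, 0, 0, 0, 0, 0, 0], [1, 0, 0, 0, 0, 0, 0], [1, 0, 0, 0, 0, 0, 0], [1, 0, 0, 0, 0, 0, 0], [1, 0, 0, 0, 0, 0, 0]]])

```text
t: 5.35
tool_pos: [577.3, -141.2, 85.4]
tcp_rot: [-180.0, 0.0, 16.7]
force: [-0.6, 2.1, -0.4]
gripper_width: 9.8
```

Emit:
send_rows(rows=[[[1, 0, 0, 1, 0, 0, 0], [1, 0, 0, 2.5, 0, 0, 0], [1, 0, 0, 4, 0, 0, 0], [1, 0, 0, 5.5, 0, 0, 0], [1, 0, 0, 7, 0, 0, 0]]])

```text
t: 5.77
tool_pos: [577.7, -142.6, 157.0]
tcp_rot: [179.9, -0.0, 16.7]
force: [0.5, 0.4, -1.5]
gripper_width: 9.6
```

Emit:
send_rows(rows=[[[1, 0, 0, 1, 0, 0, 0], [1, 0, 0, 2, 0, 0, 0], [1, 0, 0, 3, 0, 0, 0], [1, 0, 0, 3, 0, 0, 0], [1, 0, 0, 3, 0, 0, 0]]])

```text
t: 6.18
tool_pos: [577.6, -141.7, 185.8]
tcp_rot: [180.0, -0.0, 16.7]
force: [0.4, 0.6, -0.9]
gripper_width: 9.6
```

Run:
```python
from station import manip, imaging
import cv2, numpy as np
im,d=imaging.camera("scene"); print(manip.sense()['tool_pos'])
np.savez("pics/s3.npz",im=im,d=d)
from h import crop; crop(0,'pics/s3.npz',190,90,140,140,5,'pics/s3.png')
```

```text
[ 577.16327385 -141.61274401  185.18296161]
```

View pics/s3.png

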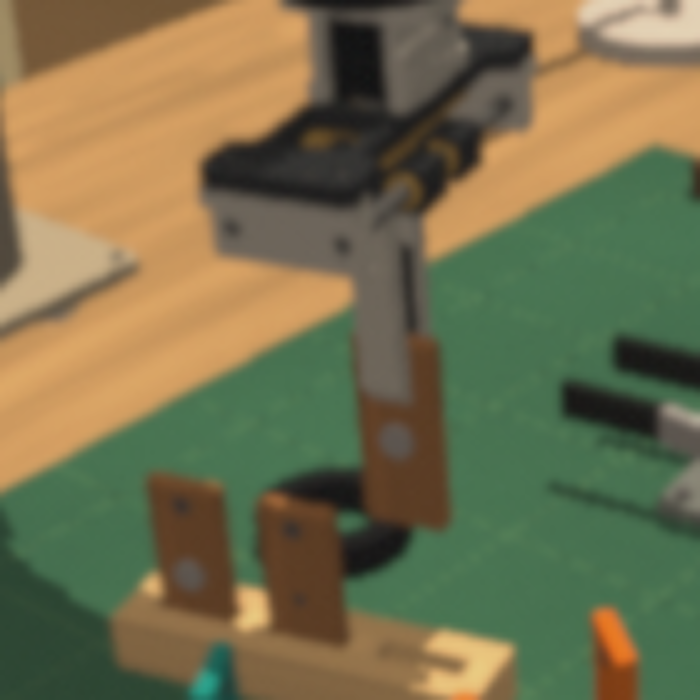

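Run:
```python
from h import *
S=Cam('scene'); z=np.load('pics/s3.npz'); im=z['im'];d=z['d']
hsv=cv2.cvtColor(im,cv2.COLOR_RGB2HSV)
a=np.radians(16.7);ax=np.array([np.cos(a),np.sin(a)]);n=np.array([-np.sin(a),np.cos(a)])
v,u=np.mgrid[150:200,255:285]; P=np.c_[u.ravel(),v.ravel()]
W=S.depth(P,d[v,u].ravel()); q=W[:,:2]-[577.4,-141.6]
k=(abs(q@n)<14)&(abs(q@ax)<35)
hs=hsv[v,u].reshape(-1,3)
wood=k&(hs[:,1]>110)&(hs[:,0]<20); grey=k&(hs[:,1]<90)&(W[:,2]<165)
for nm,kk in(('wood',wood),('grey',grey)):
  print(nm,kk.sum(),'along',np.percentile(q[kk]@ax,[0,5,50,95,100]).round(1),'mean',(q[kk]@ax).mean(),'n',np.percentile(q[kk]@n,[5,50,95]).round(1),'z',np.percentile(W[kk,2],[0,2,50,98,100]).round(1))
for lo in range(105,165,10):
  kk=wood&(W[:,2]>=lo)&(W[:,2]<lo+10); print(lo,kk.sum(),np.percentile(q[kk]@ax,[1,50,99]).round(1),np.median(q[kk]@n).round(1))
# head center by rays to plane n=-7.5 through tool centre
print(P[grey].mean(0),W[grey].mean(0))
# same for original: rack right fob
```

```text
wood 395 along [-20.3 -15.5   7.8  19.6  21.1] mean 4.332510224452397 n [-6.  -3.9 -1.2] z [110.3 112.8 145.1 203.  205.7]
grey 55 along [-20.5 -18.8   1.   20.5  20.7] mean 2.181052937870281 n [-8.  -5.7  2.2] z [110.8 111.2 152.1 161.6 164.1]
105 22 [-19.9  -2.2  12.8] -4.2
115 60 [-18.3   1.3  19.5] -3.7
125 60 [-18.1   1.4  19.6] -3.6
135 55 [-17.4   4.   20.6] -4.0
145 38 [-15.7   9.3  20.5] -4.2
155 44 [-17.6   7.3  19.9] -3.9
[270.10909091 179.90909091] [ 580.80124149 -145.34697495  148.68149162]
```

Emit:
send_rows(rows=[[[1, 0.3, 2.5, 0, 0, 0, -0.03], [1, 0.6, 5, 0, 0, 0, -0.06], [1, 1, 7.5, 0, 0, 0, -0.09], [1, 1.3, 10, 0, 0, 0, -0.12], [1, 1.6, 12.5, 0, 0, 0, -0.136]]])

```text
t: 6.65
tool_pos: [592.8, -15.4, 184.4]
tcp_rot: [-180.0, 0.1, 8.8]
force: [-0.0, -0.5, -2.0]
gripper_width: 10.1
```

Emit:
send_rows(rows=[[[1, 0.3, 2.5, 0, 0, 0, 0], [1, 0.6, 5, 0, 0, 0, 0], [1, 1, 7.5, 0, 0, 0, 0], [1, 1.4, 10, 0, 0, 0, 0], [1, 1.64, 12.19, 0, 0, 0, 0]]])

```text
t: 7.07
tool_pos: [609.4, 107.3, 184.3]
tcp_rot: [-180.0, 0.1, 9.0]
force: [-0.3, 0.0, -0.6]
gripper_width: 10.1
```

Emit:
send_rows(rows=[[[1, 0, 0, -0.5, 0, 0, 0], [1, 0, 0, -1, 0, 0, 0], [1, 0, 0, -1.8, 0, 0, 0], [1, 0, 0, -2.5, 0, 0, 0], [1, 0, 0, -2.5, 0, 0, 0]]])

```text
t: 7.48
tool_pos: [608.4, 103.2, 158.2]
tcp_rot: [179.9, 0.2, 8.8]
force: [-0.3, 0.1, -2.0]
gripper_width: 10.0
```

Emit:
send_rows(rows=[[[1, 0, 0, 0, 0, 0, 0], [1, 0, 0, 0, 0, 0, 0], [1, 0, 0, 0, 0, 0, 0], [1, 0, 0, 0, 0, 0, 0], [1, 0, 0, 0, 0, 0, 0]]])

```text
t: 7.9
tool_pos: [610.1, 105.3, 160.8]
tcp_rot: [-180.0, -0.0, 8.9]
force: [-1.0, -0.4, -0.6]
gripper_width: 9.2
```

```bash
cat > look.py <<'E'
import sys
from station import manip, imaging
import numpy as np
from h import *
t=sys.argv[1]
for n in ('scene','top'):
    im,d=imaging.camera(n); np.savez(f"pics/{n}_{t}.npz",im=im,d=d)
crop(0,f'pics/scene_{t}.npz',280,70,125,140,5,f'pics/scene_{t}.png')
crop(0,f'pics/top_{t}.npz',225,115,120,120,5,f'pics/top_{t}.png')
s=manip.sense();print(s['t'],s['tool_pos'],s['tcp_rot'],s['force'],s['gripper_width'])
E
python3 look.py a
```

```text
8.0 [609.97705177 105.35986514 160.73435238] [-1.79997647e+02 -2.85191137e-02  8.92623450e+00] [ 0.40868689  0.25392716 -0.84673855] 9.956152210363843
```

View pics/scene_a.png

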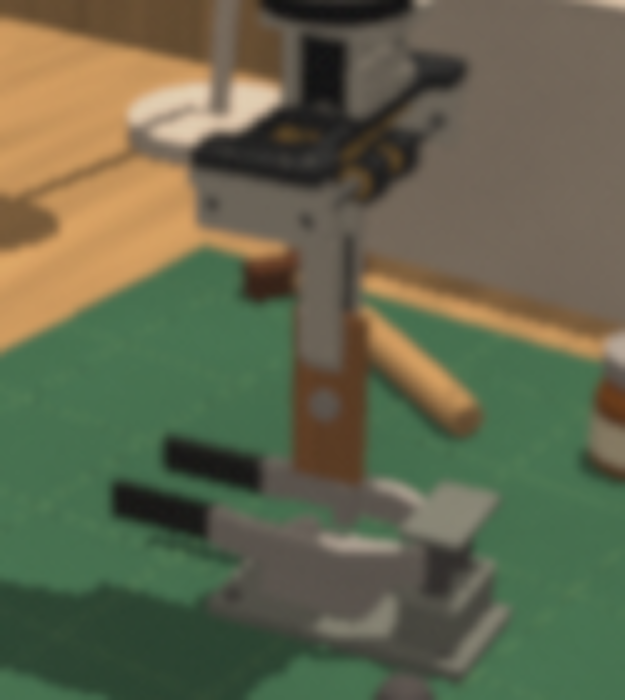

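View pics/top_a.png

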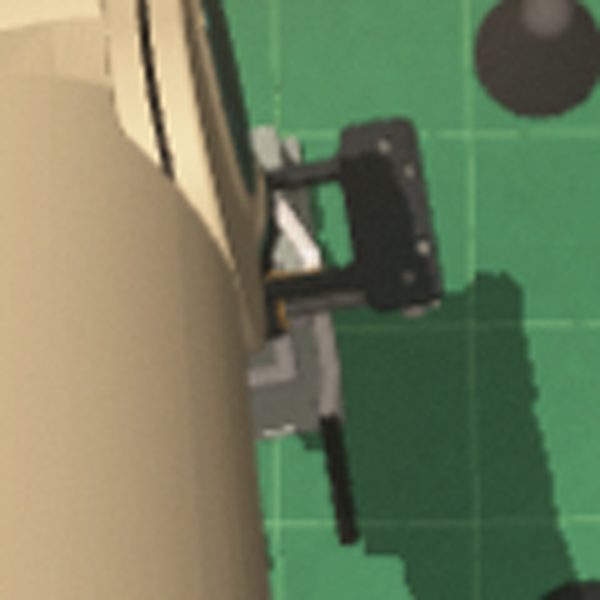

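Run:
```python
from h import *
S=Cam('scene'); z=np.load('pics/scene_a.npz'); im=z['im'];d=z['d']
print('jaw mid exp',S.proj([[610.5,105.4,67]]))
O=np.array([610.5,105.4]);a=np.radians(8.9);ax=np.array([np.cos(a),np.sin(a)]);n=np.array([-np.sin(a),np.cos(a)])
c=np.r_[O+16.5*n+2*n,67],np.r_[O-18.5*n,67]
print('jaws exp',S.proj(c))
hsv=cv2.cvtColor(im,cv2.COLOR_RGB2HSV)
v,u=np.mgrid[125:170,335:356]; P=np.c_[u.ravel(),v.ravel()]
W=S.depth(P,d[v,u].ravel()); q=W[:,:2]-O; hs=hsv[v,u].reshape(-1,3)
k=(abs(q@n)<14)&(abs(q@ax)<35)&(hs[:,1]>110)&(hs[:,0]<20)
for lo in range(75,170,10):
  kk=k&(W[:,2]>=lo)&(W[:,2]<lo+10)
  if kk.sum():print(lo,kk.sum(),np.percentile(q[kk]@ax,[1,50,99]).round(1),np.median(q[kk]@n).round(1))
# post & handle depth in the scene view from initial
z=np.load('pics/scene0.npz');d=z['d'];im=z['im']
v,u=np.mgrid[145:215,320:395];P=np.c_[u.ravel(),v.ravel()]
W=S.depth(P,d[v,u].ravel());q=W[:,:2]-O; A=q@ax;N=q@n
def st(k,nm): print(nm,k.sum(),'A',np.percentile(A[k],[2,50,98]).round(1),'N',np.percentile(N[k],[2,50,98]).round(1))
st((W[:,2]>77)&(W[:,2]<86)&(A>40),'post')
st((W[:,2]>63)&(W[:,2]<71)&(A<-60),'grips top')
st((W[:,2]>63)&(W[:,2]<71)&(A<-60)&(N>0),'left top')
st((W[:,2]>63)&(W[:,2]<71)&(A<-60)&(N<0),'right top')
st((W[:,2]>64)&(W[:,2]<71)&(abs(A)<12)&(N>5)&(N<24),'left jaw'); st((W[:,2]>64)&(W[:,2]<71)&(abs(A)<12)&(N<-5)&(N>-24),'right jaw')
```

```text
jaw mid exp [[345.13229786 170.75831103]]
jaws exp [[348.13470956 167.72024473]
 [342.05734954 173.86945062]]
85 37 [-18.2   1.4  18.2] -3.3
95 39 [-16.1  -1.6  16.7] -4.3
105 46 [-17.1   2.   17.5] -3.8
115 38 [-18.6   4.9  19. ] -3.9
125 27 [-17.4   9.1  19.1] -3.7
135 44 [-17.3   0.6  20.6] -3.8
145 27 [-17.1  12.2  19.5] -3.7
155 17 [11.2 16.4 19.7] -4.5
165 16 [10.5 16.4 20.9] -3.7
post 220 A [ 53.4  76.2 128.5] N [-175.6  -11.8   28.4]
grips top 29 A [-93.3 -75.5 -60.8] N [ 1.8 30.6 36.1]
left top 28 A [-93.3 -76.3 -61.3] N [25.5 30.6 36.1]
right top 1 A [-60.3 -60.3 -60.3] N [-28.1 -28.1 -28.1]
left jaw 7 A [-3.6 -0.1  4.5] N [16.9 19.5 23.3]
right jaw 11 A [-9.1 -1.1  4.7] N [-23.8 -18.8 -14.9]
```

Emit:
send_rows(rows=[[[1, 0, 0, -0.8, 0, 0, 0], [1, 0, 0, -1.6, 0, 0, 0], [1, 0, 0, -2.4, 0, 0, 0], [1, 0, 0, -3.2, 0, 0, 0], [1, 0, 0, -4, 0, 0, 0]]])

```text
t: 8.42
tool_pos: [609.4, 105.3, 119.2]
tcp_rot: [180.0, 0.1, 8.9]
force: [0.2, -0.4, -0.6]
gripper_width: 10.2
```

Emit:
send_rows(rows=[[[1, 0, 0, -0.3, 0, 0, 0], [1, 0, 0, -0.6, 0, 0, 0], [1, 0, 0, -0.9, 0, 0, 0], [1, 0, 0, -1.2, 0, 0, 0], [1, 0, 0, -1.2, 0, 0, 0]]])

```text
t: 8.83
tool_pos: [609.6, 105.3, 108.0]
tcp_rot: [180.0, 0.0, 8.9]
force: [0.1, -0.2, -1.1]
gripper_width: 9.4
```

```bash
python3 look.py b
```

```text
8.9333 [609.93924652 105.3369354  108.5896554 ] [-1.79999450e+02 -1.39963384e-02  8.92419728e+00] [ 0.27467192 -0.19077847 -0.65935709] 9.96551443801427
```

View pics/scene_b.png

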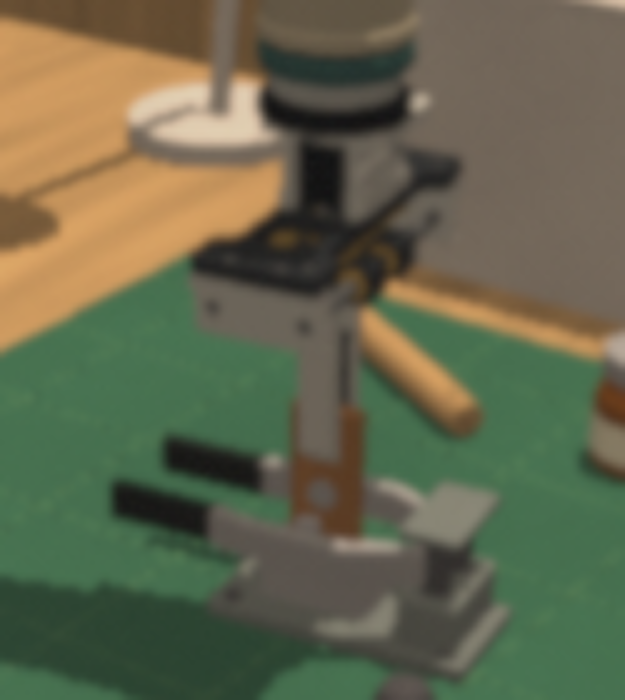

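The foot is about 9 mm inside the nest with no contact force (fob at crop (327,490), between the handles). Continuing.

Emit:
send_rows(rows=[[[1, 0, 0, -0.4, 0, 0, 0], [1, 0, 0, -0.8, 0, 0, 0], [1, 0, 0, -1.2, 0, 0, 0], [1, 0, 0, -1.6, 0, 0, 0], [1, 0, 0, -1.9, 0, 0, 0]]])

```text
t: 9.35
tool_pos: [609.6, 105.3, 88.8]
tcp_rot: [180.0, 0.0, 8.9]
force: [-0.5, 0.1, -1.5]
gripper_width: 10.1
```

Emit:
send_rows(rows=[[[1, 0, 0, -0.05, 0, 0, 0], [1, 0, 0, -0.1, 0, 0, 0], [1, 0, 0, -0.15, 0, 0, 0], [1, 0, 0, -0.2, 0, 0, 0], [1, 0, 0, -0.2, 0, 0, 0]]])

```text
t: 9.77
tool_pos: [609.9, 105.3, 87.5]
tcp_rot: [180.0, -0.0, 8.9]
force: [0.5, 0.2, -0.5]
gripper_width: 9.8
```

Emit:
send_rows(rows=[[[1, 0, 0, 0, 0, 0, 0], [1, 0, 0, 0, 0, 0, 0], [1, 0, 0, 0, 0, 0, 0], [1, 0, 0, 0, 0, 0, 0], [1, 0, 0, 0, 0, 0, 0]]])

```text
t: 10.18
tool_pos: [609.9, 105.3, 87.5]
tcp_rot: [-180.0, -0.0, 8.9]
force: [-0.2, -0.6, -0.8]
gripper_width: 9.7
```

Emit:
send_rows(rows=[[[0.7, 0, 0, 0, 0, 0, 0], [0.7, 0, 0, 0, 0, 0, 0], [0.7, 0, 0, 0, 0, 0, 0], [0.5, 0, 0, 0, 0, 0, 0], [0.5, 0, 0, 0, 0, 0, 0]]])

```text
t: 10.6
tool_pos: [609.9, 105.3, 87.6]
tcp_rot: [-180.0, -0.0, 8.9]
force: [0.4, 0.6, -0.2]
gripper_width: 38.2
```

Emit:
send_rows(rows=[[[0.5, 0, 0, 0, 0, 0, 0], [0.5, 0, 0, 0, 0, 0, 0], [0.5, 0, 0, 0.5, 0, 0, 0], [0.5, 0, 0, 1.5, 0, 0, 0], [0.5, 0, 0, 2.5, 0, 0, 0]]])

```text
t: 11.02
tool_pos: [609.8, 105.3, 113.2]
tcp_rot: [180.0, 0.0, 8.9]
force: [-0.1, 0.5, -1.3]
gripper_width: 47.1
```

Emit:
send_rows(rows=[[[0, 0, 0, 2, 0, 0, 0], [0, 0, 0, 4, 0, 0, 0], [0, 0, 0, 4, 0, 0, 0], [0, 0, 0, 4, 0, 0, 0], [0, 0, 0, 4, 0, 0, 0]]])

```text
t: 11.43
tool_pos: [609.6, 105.3, 152.7]
tcp_rot: [-180.0, -0.0, 8.9]
force: [0.2, -0.3, 0.2]
gripper_width: 76.8
```

```bash
python3 look.py c
```

```text
11.5333 [609.0954227  105.25666065 151.69899073] [1.79998473e+02 9.59750104e-02 8.92640978e+00] [-0.46591025 -0.42919198 -0.6733946 ] 84.88289910092837
```

View pics/scene_c.png

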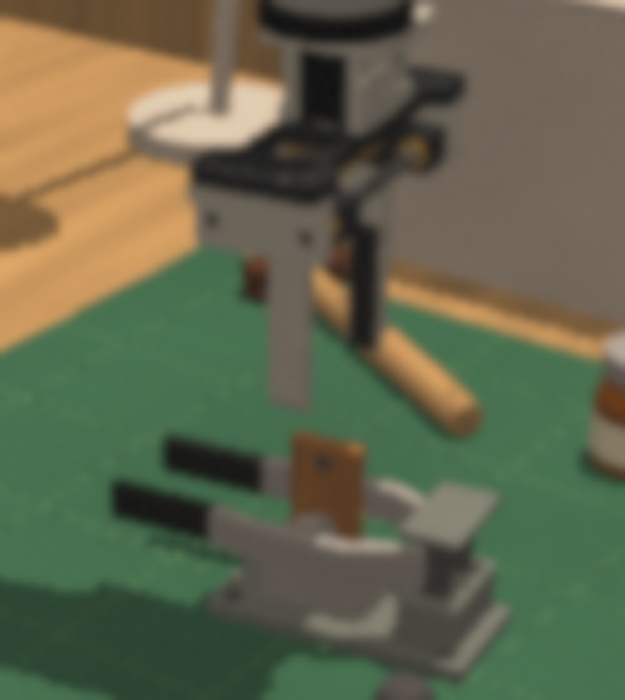

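View pics/top_c.png

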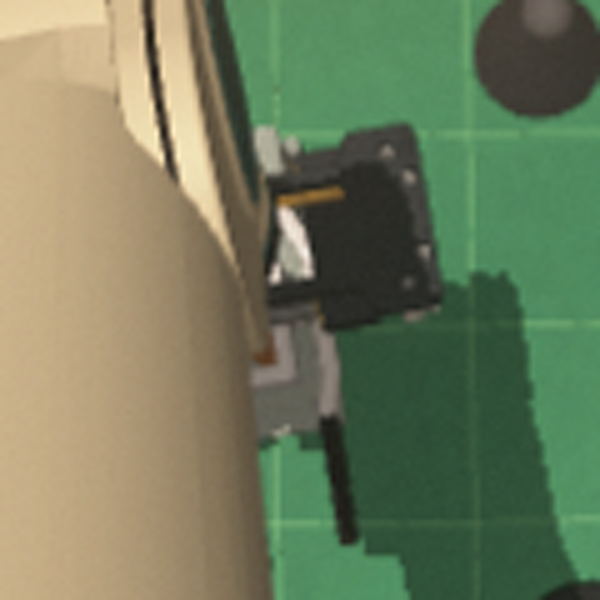

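The fob stands in the nest (top edge at crop (327,440)), handles unchanged. Moving to the grips.

Emit:
send_rows(rows=[[[0, -2, -0.3, 0, 0, 0, 0], [0, -4, -0.6, 0, 0, 0, 0], [0, -6, -1, 0, 0, 0, 0], [0, -7.82, -1.28, 0, 0, 0, 0], [0, -7.82, -1.28, 0, 0, 0, 0]]])

```text
t: 11.95
tool_pos: [527.0, 91.6, 151.5]
tcp_rot: [180.0, 0.4, 8.9]
force: [-0.2, -0.8, -0.7]
gripper_width: 94.4
```

Emit:
send_rows(rows=[[[0, 0, 0, -0.8, 0, 0, 0], [0, 0, 0, -1.6, 0, 0, 0], [0, 0, 0, -2.4, 0, 0, 0], [0, 0, 0, -3.2, 0, 0, 0], [0, 0, 0, -4, 0, 0, 0]]])

```text
t: 12.37
tool_pos: [531.9, 92.6, 111.0]
tcp_rot: [180.0, 0.0, 8.9]
force: [0.4, 0.2, -0.3]
gripper_width: 94.2
```

Emit:
send_rows(rows=[[[0, 0, 0, -0.4, 0, 0, 0], [0, 0, 0, -0.8, 0, 0, 0], [0, 0, 0, -1.2, 0, 0, 0], [0, 0, 0, -1.6, 0, 0, 0], [0, 0, 0, -1.6, 0, 0, 0]]])

```text
t: 12.78
tool_pos: [531.3, 92.5, 95.8]
tcp_rot: [180.0, 0.0, 8.9]
force: [0.6, 0.1, 0.8]
gripper_width: 94.0
```

```bash
python3 look.py d
```

```text
12.8833 [531.72898369  92.52716979  96.51958937] [ 1.79998294e+02 -1.01080044e-02  8.92655551e+00] [-0.53100541 -0.42046452 -0.45812782] 94.04651037290375
```

View pics/scene_d.png

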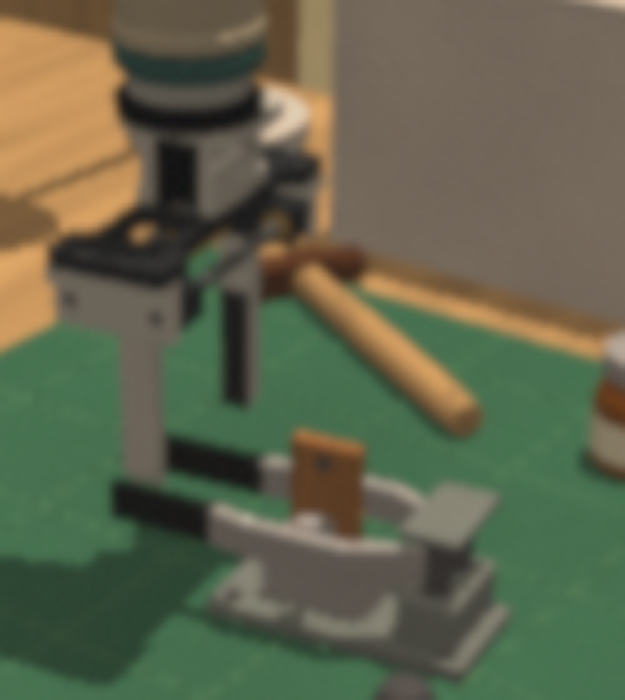

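View pics/top_d.png

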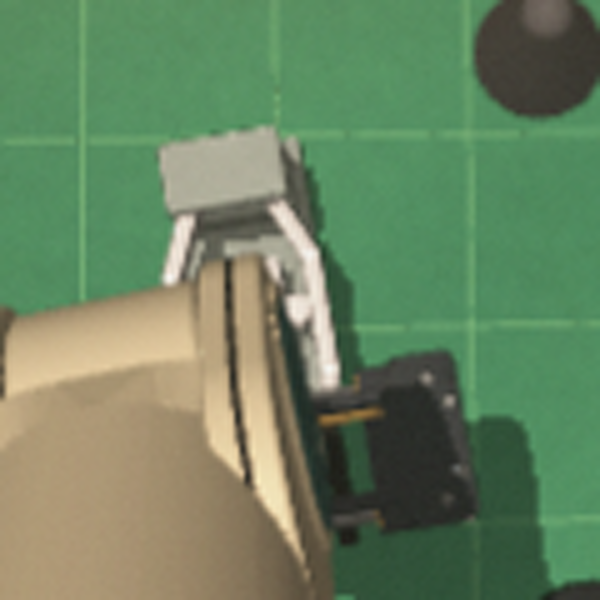

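Emit:
send_rows(rows=[[[0, 0, 0, -0.5, 0, 0, 0], [0, 0, 0, -1, 0, 0, 0], [0, 0, 0, -1.5, 0, 0, 0], [0, 0, 0, -2, 0, 0, 0], [0, 0, 0, -2.5, 0, 0, 0]]])

```text
t: 13.3
tool_pos: [531.5, 92.5, 70.9]
tcp_rot: [180.0, 0.0, 8.9]
force: [0.1, 0.4, -0.9]
gripper_width: 94.1
```

Emit:
send_rows(rows=[[[0, 0, 0, -0.6, 0, 0, 0], [0, 0, 0, -1.2, 0, 0, 0], [0, 0, 0, -1.8, 0, 0, 0], [0, 0, 0, -2.35, 0, 0, 0], [0, 0, 0, -2.35, 0, 0, 0]]])

```text
t: 13.72
tool_pos: [530.8, 92.4, 46.7]
tcp_rot: [180.0, 0.1, 8.9]
force: [-0.9, -0.2, -0.2]
gripper_width: 94.3
```

```bash
python3 look.py e
```

```text
13.8167 [531.46292508  92.47890661  47.66250171] [1.79996591e+02 3.27684145e-02 8.92556745e+00] [0.62289982 0.16047217 0.00113284] 93.84295647353296
```

View pics/scene_e.png

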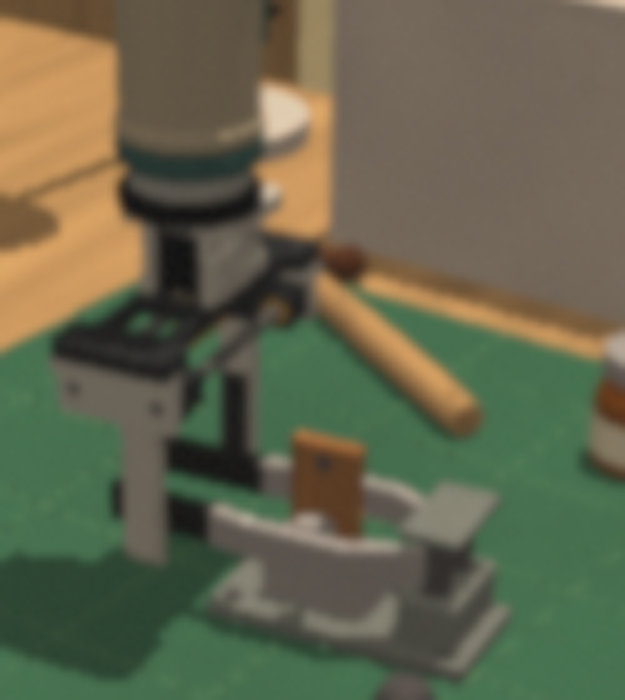

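Emit:
send_rows(newtons=5, rows=[[[0.08, 0, 0, 0, 0, 0, 0], [0.14, 0, 0, 0, 0, 0, 0], [0.18, 0, 0, 0, 0, 0, 0], [0.22, 0, 0, 0, 0, 0, 0], [0.25, 0, 0, 0, 0, 0, 0]]])

```text
t: 14.23
tool_pos: [531.7, 92.9, 48.2]
tcp_rot: [-180.0, -0.0, 8.9]
force: [-0.6, 2.5, 0.6]
gripper_width: 71.3
```

Emit:
send_rows(rows=[[[0.26, 0, 0, 0, 0, 0, 0], [0.27, 0, 0, 0, 0, 0, 0], [0.28, 0, 0, 0, 0, 0, 0], [0.29, 0, 0, 0, 0, 0, 0], [0.3, 0, 0, 0, 0, 0, 0]]])

```text
t: 14.65
tool_pos: [531.4, 93.1, 48.1]
tcp_rot: [-180.0, 0.0, 9.0]
force: [-0.9, 3.3, 1.8]
gripper_width: 66.0
```

Emit:
send_rows(rows=[[[0.31, 0, 0, 0, 0, 0, 0], [0.32, 0, 0, 0, 0, 0, 0], [0.33, 0, 0, 0, 0, 0, 0], [0.34, 0, 0, 0, 0, 0, 0], [0.35, 0, 0, 0, 0, 0, 0]]])

```text
t: 15.07
tool_pos: [531.3, 92.6, 47.9]
tcp_rot: [-180.0, 0.0, 8.9]
force: [-2.1, 3.8, 2.3]
gripper_width: 61.6
```

Emit:
send_rows(rows=[[[0.35, 0, 0, 0, 0, 0, 0], [0.35, 0, 0, 0, 0, 0, 0], [0.35, 0, 0, 0, 0, 0, 0], [0.35, 0, 0, 0, 0, 0, 0], [0.35, 0, 0, 0, 0, 0, 0]]])

```text
t: 15.48
tool_pos: [531.4, 92.4, 47.9]
tcp_rot: [180.0, 0.0, 8.9]
force: [-3.4, 3.3, 2.9]
gripper_width: 61.2
```

Emit:
send_rows(rows=[[[0.35, 0, 0.03, 0, 0, 0, 0], [0.35, -0.01, 0.06, 0, 0, 0, 0], [0.35, -0.01, 0.09, 0, 0, 0, 0], [0.35, -0.02, 0.12, 0, 0, 0, 0], [0.35, -0.02, 0.12, 0, 0, 0, 0]]])

```text
t: 15.9
tool_pos: [531.3, 93.7, 47.9]
tcp_rot: [180.0, 0.0, 8.9]
force: [-2.7, 3.4, 1.2]
gripper_width: 61.2
```

Emit:
send_rows(rows=[[[0.35, 0, 0, 0, 0, 0, 0], [0.35, 0, 0, 0, 0, 0, 0], [0.35, 0, 0, 0, 0, 0, 0], [0.35, 0, 0, 0, 0, 0, 0], [0.35, 0, 0, 0, 0, 0, 0]]])

```text
t: 16.32
tool_pos: [531.4, 93.7, 47.9]
tcp_rot: [180.0, 0.0, 8.9]
force: [-2.6, 3.0, -0.0]
gripper_width: 61.5
```

Emit:
send_rows(rows=[[[0.35, 0, 0.03, 0, 0, 0, 0], [0.35, -0.01, 0.06, 0, 0, 0, 0], [0.35, -0.01, 0.09, 0, 0, 0, 0], [0.35, -0.02, 0.1, 0, 0, 0, 0], [0.35, -0.02, 0.1, 0, 0, 0, 0]]])

```text
t: 16.73
tool_pos: [531.3, 94.8, 47.9]
tcp_rot: [180.0, -0.0, 8.9]
force: [-1.9, 2.9, -0.2]
gripper_width: 60.9
```

Emit:
send_rows(rows=[[[0.35, 0, 0, 0, 0, 0, 0], [0.35, 0, 0, 0, 0, 0, 0], [0.35, 0, 0, 0, 0, 0, 0], [0.35, 0, 0, 0, 0, 0, 0], [0.35, 0, 0, 0, 0, 0, 0]]])

```text
t: 17.15
tool_pos: [531.4, 94.8, 48.0]
tcp_rot: [-180.0, -0.0, 8.9]
force: [-2.5, 2.4, -1.0]
gripper_width: 61.3
```

```bash
python3 look.py f
python3 - <<'E'
from h import *
crop(0,'pics/scene_f.npz',290,110,70,80,9,'pics/sf.png')
E
```

```text
17.25 [531.32093785  94.76189938  47.94735075] [-1.79998793e+02 -8.42635627e-03  8.92163909e+00] [-0.96528817  3.21500909 -0.45274037] 61.173235094983625
```

View pics/sf.png

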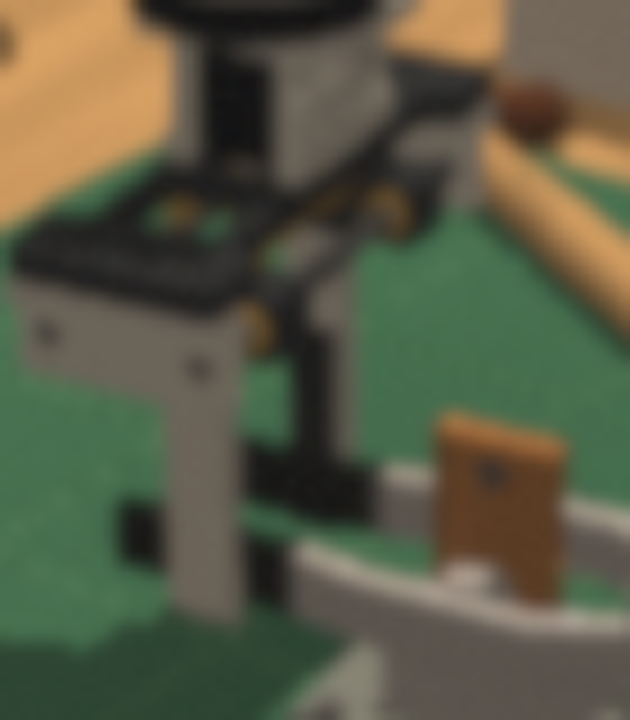

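View pics/top_f.png

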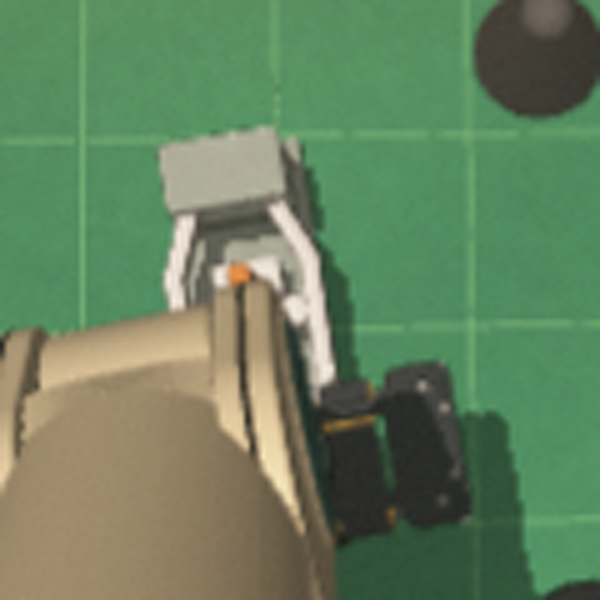

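Emit:
send_rows(rows=[[[0.35, 0, 0.02, 0, 0, 0, 0], [0.35, 0, 0.04, 0, 0, 0, 0], [0.35, -0.01, 0.06, 0, 0, 0, 0], [0.35, -0.01, 0.06, 0, 0, 0, 0], [0.35, -0.01, 0.06, 0, 0, 0, 0]]])

```text
t: 17.67
tool_pos: [531.3, 94.8, 48.0]
tcp_rot: [180.0, -0.0, 8.9]
force: [0.2, 1.4, -1.0]
gripper_width: 61.5
```

Emit:
send_rows(rows=[[[0.35, 0, 0.02, 0, 0, 0, 0], [0.35, 0, 0.04, 0, 0, 0, 0], [0.35, -0.01, 0.06, 0, 0, 0, 0], [0.35, -0.01, 0.06, 0, 0, 0, 0], [0.35, -0.01, 0.06, 0, 0, 0, 0]]])

```text
t: 18.08
tool_pos: [531.3, 94.9, 48.0]
tcp_rot: [179.9, -0.0, 8.9]
force: [0.0, -2.3, -1.4]
gripper_width: 61.1
```

Run:
```python
from station import manip
s=manip.sense(); print(s['force'],s['ft_torque'],s['tool_pos'],s['gripper_width'])
```

```text
[ 0.02568513 -2.32919613 -1.4297061 ] [-0.57706253  0.07229436 -0.03264344] [531.32785145  94.91136101  47.98155792] 61.07494884129499
```

Emit:
send_rows(newtons=8, rows=[[[0.36, 0, -0.02, 0, 0, 0, 0], [0.37, 0, -0.04, 0, 0, 0, 0], [0.38, 0, -0.04, 0, 0, 0, 0], [0.39, 0, -0.04, 0, 0, 0, 0], [0.4, 0, -0.04, 0, 0, 0, 0]]])

```text
t: 18.5
tool_pos: [531.1, 94.9, 48.0]
tcp_rot: [180.0, 0.0, 8.9]
force: [-0.3, -3.3, -1.8]
gripper_width: 56.6
```

Emit:
send_rows(rows=[[[0.42, 0, 0, 0, 0, 0, 0], [0.44, 0, 0, 0, 0, 0, 0], [0.46, 0, 0, 0, 0, 0, 0], [0.48, 0, 0, 0, 0, 0, 0], [0.5, 0, 0, 0, 0, 0, 0]]])

```text
t: 18.92
tool_pos: [530.6, 95.0, 48.0]
tcp_rot: [180.0, 0.1, 8.9]
force: [-1.1, -4.7, -0.3]
gripper_width: 47.6
```

Emit:
send_rows(rows=[[[0.52, 0, 0, 0, 0, 0, 0], [0.54, 0, 0, 0, 0, 0, 0], [0.56, 0, 0, 0, 0, 0, 0], [0.58, 0, 0, 0, 0, 0, 0], [0.6, 0, 0, 0, 0, 0, 0]]])

```text
t: 19.33
tool_pos: [530.5, 94.8, 48.0]
tcp_rot: [180.0, 0.1, 8.9]
force: [-0.7, -4.8, -0.1]
gripper_width: 39.5
```

Emit:
send_rows(rows=[[[0.62, 0, 0, 0, 0, 0, 0], [0.64, 0, 0, 0, 0, 0, 0], [0.66, 0, 0, 0, 0, 0, 0], [0.68, 0, 0, 0, 0, 0, 0], [0.7, 0, 0, 0, 0, 0, 0]]])

```text
t: 19.75
tool_pos: [530.5, 94.8, 48.0]
tcp_rot: [180.0, 0.1, 8.9]
force: [-2.4, -5.2, -0.5]
gripper_width: 39.9
```

```bash
python3 look.py g
```

```text
19.85 [530.48468048  94.83139112  47.96741018] [1.79963788e+02 6.92751982e-02 8.89410527e+00] [-1.32512322 -5.46711171  0.30305576] 39.429210576069394
```

Emit:
send_rows(rows=[[[0.8, 0, -0.02, 0, 0, 0, 0], [0.8, 0, -0.04, 0, 0, 0, 0], [0.8, 0, -0.06, 0, 0, 0, 0], [0.8, 0, -0.06, 0, 0, 0, 0], [0.8, 0, -0.06, 0, 0, 0, 0]]])

```text
t: 20.27
tool_pos: [530.5, 94.8, 48.0]
tcp_rot: [180.0, 0.1, 8.9]
force: [-2.4, -3.3, -0.3]
gripper_width: 39.4
```

Emit:
send_rows(rows=[[[0.8, 0, -0.02, 0, 0, 0, 0], [0.8, 0, -0.02, 0, 0, 0, 0], [0.8, 0, -0.02, 0, 0, 0, 0], [0.8, 0, -0.02, 0, 0, 0, 0], [0.8, 0, -0.02, 0, 0, 0, 0]]])

```text
t: 20.68
tool_pos: [530.5, 94.8, 47.9]
tcp_rot: [-180.0, 0.1, 8.9]
force: [-3.2, -5.0, 1.6]
gripper_width: 39.6
```

Emit:
send_rows(rows=[[[0.8, 0, -0.02, 0, 0, 0, 0], [0.8, 0, -0.04, 0, 0, 0, 0], [0.8, 0, -0.06, 0, 0, 0, 0], [0.8, 0, -0.08, 0, 0, 0, 0], [0.8, 0, -0.08, 0, 0, 0, 0]]])

```text
t: 21.1
tool_pos: [530.5, 94.8, 48.0]
tcp_rot: [-179.9, 0.0, 9.0]
force: [-3.6, -0.2, 2.5]
gripper_width: 39.5
```

Emit:
send_rows(rows=[[[0.8, 0, 0, 0, 0, 0, 0], [0.8, 0, 0, 0, 0, 0, 0], [0.8, 0, 0, 0, 0, 0, 0], [0.8, 0, 0, 0, 0, 0, 0], [0.8, 0, 0, 0, 0, 0, 0]]])

```text
t: 21.52
tool_pos: [530.6, 94.7, 47.9]
tcp_rot: [-179.9, 0.0, 9.0]
force: [-5.3, 0.8, 2.7]
gripper_width: 39.3
```

Emit:
send_rows(newtons=11, rows=[[[0.8, -0.02, 0, 0, 0, 0, 0], [0.8, -0.04, 0, 0, 0, 0, 0], [0.8, -0.04, 0, 0, 0, 0, 0], [0.8, -0.04, 0, 0, 0, 0, 0], [0.8, -0.04, 0, 0, 0, 0, 0]]])

```text
t: 21.93
tool_pos: [530.5, 94.7, 48.0]
tcp_rot: [-180.0, -0.0, 9.0]
force: [-3.9, 1.9, 1.8]
gripper_width: 38.2
```

Emit:
send_rows(newtons=12.5, rows=[[[0.8, 0, 0, 0, 0, 0, 0], [0.8, 0, 0, 0, 0, 0, 0], [0.8, 0, 0, 0, 0, 0, 0], [0.8, 0, 0, 0, 0, 0, 0], [0.8, 0, 0, 0, 0, 0, 0]]])

```text
t: 22.35
tool_pos: [530.5, 94.7, 48.0]
tcp_rot: [-180.0, 0.0, 9.0]
force: [-5.1, 1.5, 1.1]
gripper_width: 37.6
```

Emit:
send_rows(newtons=14, rows=[[[0.8, -0.03, 0, 0, 0, 0, 0], [0.8, -0.03, 0, 0, 0, 0, 0], [0.8, -0.03, 0, 0, 0, 0, 0], [0.8, -0.03, 0, 0, 0, 0, 0], [0.8, -0.03, 0, 0, 0, 0, 0]]])

```text
t: 22.77
tool_pos: [530.5, 94.7, 48.0]
tcp_rot: [-180.0, -0.0, 9.0]
force: [-4.6, 3.5, 0.5]
gripper_width: 28.7
```

Emit:
send_rows(newtons=15, rows=[[[0.8, 0, 0, 0, 0, 0, 0], [0.8, 0, 0, 0, 0, 0, 0], [0.8, 0, 0, 0, 0, 0, 0], [0.8, 0, 0, 0, 0, 0, 0], [0.8, 0, 0, 0, 0, 0, 0]]])

```text
t: 23.18
tool_pos: [530.5, 94.7, 48.0]
tcp_rot: [-180.0, -0.0, 9.0]
force: [-4.5, 3.3, -0.7]
gripper_width: 29.2
```

The rivet gave at 14 N: the width dropped from 38 to 29 mm, about 5 mm at the jaws. Now opening slowly.

Emit:
send_rows(newtons=8, rows=[[[0.66, 0, 0, 0, 0, 0, 0], [0.62, 0, 0, 0, 0, 0, 0], [0.58, 0, 0, 0, 0, 0, 0], [0.54, 0, 0, 0, 0, 0, 0], [0.5, 0, 0, 0, 0, 0, 0]]])

```text
t: 23.6
tool_pos: [530.8, 94.5, 48.0]
tcp_rot: [-180.0, -0.1, 9.0]
force: [-3.3, 3.0, -1.6]
gripper_width: 45.9
```

Emit:
send_rows(rows=[[[0.45, 0, 0, 0, 0, 0, 0], [0.4, 0, 0, 0, 0, 0, 0], [0.35, 0, 0, 0, 0, 0, 0], [0.3, 0, 0, 0, 0, 0, 0], [0.2, 0, 0, 0, 0, 0, 0]]])

```text
t: 24.02
tool_pos: [531.9, 93.4, 48.3]
tcp_rot: [180.0, -0.2, 8.9]
force: [0.1, 0.7, -0.3]
gripper_width: 69.2
```

Emit:
send_rows(rows=[[[0, 0, -0.1, 0, 0, 0, 0], [0, 0, -0.1, 0, 0, 0, 0], [0, 0, -0.1, 0, 0, 0, 0], [0, 0, -0.1, 0, 0, 0, 0], [0, 0, -0.1, 0, 0, 0, 0]]])

```text
t: 24.43
tool_pos: [530.5, 92.7, 48.0]
tcp_rot: [180.0, -0.0, 8.9]
force: [0.6, -0.9, -0.2]
gripper_width: 94.0
```

Emit:
send_rows(rows=[[[0, 0, 0, 2, 0, 0, 0], [0, 0, 0, 4, 0, 0, 0], [0, 0, 0, 6, 0, 0, 0], [0, 0, 0, 8, 0, 0, 0], [0, 0, 0, 10, 0, 0, 0]]])

```text
t: 24.85
tool_pos: [530.2, 92.8, 149.0]
tcp_rot: [180.0, 0.0, 8.9]
force: [-0.1, 0.2, -0.3]
gripper_width: 94.2
```

Emit:
send_rows(rows=[[[0, -2, -2, 2, 0, 0, 0], [0, -4, -5, 4, 0, 0, 0], [0, -6, -8, 6, 0, 0, 0], [0, -8, -12, 6, 0, 0, 0], [0, -10, -16, 6, 0, 0, 0]]])

```text
t: 25.27
tool_pos: [432.9, -62.6, 209.3]
tcp_rot: [180.0, -0.2, 9.0]
force: [1.5, -0.3, -0.2]
gripper_width: 93.9
```

```bash
python3 look.py h
python3 - <<'E'
from h import *
cv2.imwrite('pics/full_h.png',np.load('pics/top_h.npz')['im'][:,:,::-1])
E
```

```text
25.3667 [429.4507877  -67.91697552 208.46480397] [1.79854461e+02 1.25571150e-01 8.31592949e+00] [-0.74826066  0.92226431  0.42499124] 94.0322962932033
```

View pics/scene_h.png

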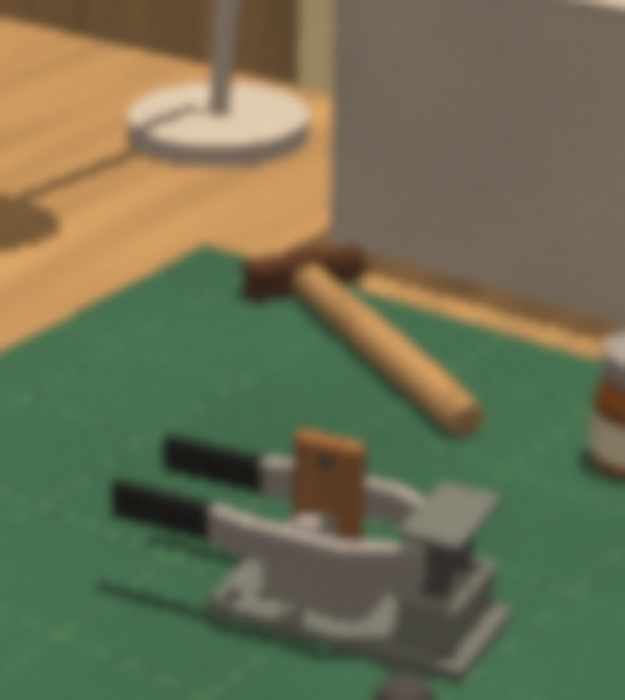

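View pics/top_h.png

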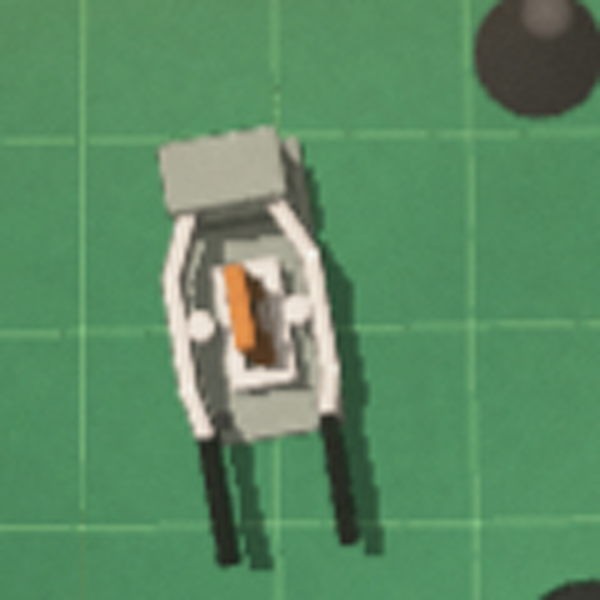

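View pics/full_h.png

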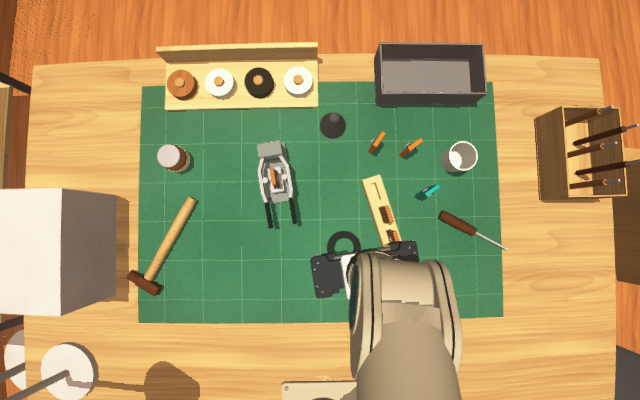

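Run:
```python
from h import *
T=Cam('top')
t=np.load('pics/top_h.npz');t0=np.load('pics/top0.npz');im=t['im'];d=t['d']
O=np.array([610.5,105.4]);a=np.radians(8.9);ax=np.array([np.cos(a),np.sin(a)]);n=np.array([-np.sin(a),np.cos(a)])
v,u=np.mgrid[160:195,262:290];P=np.c_[u.ravel(),v.ravel()];W=T.depth(P,d[v,u].ravel());q=W[:,:2]-O;A=q@ax;N=q@n
k=(W[:,2]>100)&(W[:,2]<112);print('top',k.sum(),A[k].mean(),A[k].min(),A[k].max(),N[k].mean(),np.median(W[k,2]))
c=im[v,u].reshape(-1,3)
for lo in range(45,100,10):
    kk=(W[:,2]>lo)&(W[:,2]<lo+10)&(abs(N)<14)&(abs(A)<18); print(lo,kk.sum(),np.percentile(N[kk],[0,25,50,75,100]).round(1))
v,u=np.mgrid[135:235,240:315];P=np.c_[u.ravel(),v.ravel()]
for nm,z in(('before',t0),('after',t)):
    W=T.depth(P,z['d'][v,u].ravel());c=z['im'][v,u].reshape(-1,3);q=W[:,:2]-O;A=q@ax;N=q@n
    b=(c.max(1)<70)&(W[:,2]>58)&(W[:,2]<75)&(A<-55)&(A>-105)
    print(nm,b.sum(),N[b&(N>0)].mean(),N[b&(N<0)].mean())
```

```text
top 79 0.3397439711420198 -19.305179035998567 20.88695133688749 -0.4964576467145047 105.78974708179135
45 4 [-8.1 -6.2 -5.5 -5.5 -5.4]
55 13 [-8.  -7.  -6.2 -5.5 -5.2]
65 5 [-5.7 -5.6 -5.6 -5.4 -5.3]
75 7 [-5.5 -5.4 -5.4 -5.2 -5. ]
85 5 [-5.4 -5.3 -5.3 -5.2 -5.1]
95 23 [-5.3 -5.  -3.3  0.9  4.3]
before 164 28.460244290103212 -29.998048213470344
after 164 28.45639786989626 -29.98869522018102
```

Emit:
send_rows(rows=[[[0, 0, 0, 0, 0, 0, 0], [0, 0, 0, 0, 0, 0, 0], [0, 0, 0, 0, 0, 0, 0], [0, 0, 0, 0, 0, 0, 0], [0, 0, 0, 0, 0, 0, 0]]])

```text
t: 25.78
tool_pos: [433.5, -60.4, 207.7]
tcp_rot: [-180.0, 0.0, 9.1]
force: [0.6, 0.1, -0.2]
gripper_width: 93.9
```

```bash
python3 -c "
from station import manip
print(manip.hand_in())"
```

```text
the job is handed in; nothing more can be done
None
```

I took the unset fob (the far one in the rack, cap measured 7.5 mm proud) and stood it in the press's nest. I then squeezed the handles in small force steps until the rivet gave at a 14 N grip setting. After that I let the handles spring open, backed the arm away and handed the job in at about 25.8 s.

**Last checks**
- **Fob:** it stands upright in the nest, 0.3 mm off the middle along and about 0.5 mm across. Its top is at 106 mm against the expected 105 mm.
- **Handles:** they are back at their starting positions to within 0.01 mm in the top view.
- **Rest of the bench:** in the top picture the other two fobs and everything else not hidden by the arm look where they were; I did not measure this.

**What did not fully agree or could not be checked**
- **Cap:** neither camera can see it now. That it is home is inferred from the grip width falling from 39.5 to about 29 mm, which is about 5 mm of travel at the jaws. The handles stopped at about 29 mm, not the 27 mm stated.
- **Handle centre:** my first estimate from the camera was about 2 mm off to the side. I corrected it by balancing the sideways force before squeezing, and it stayed below about 5.5 N.
- **Grip at 15 N:** one last row at 15 N was sent before I saw that the rivet had already given at 14 N.

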